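# Hold open the shielded sample well

### The arm

A 6-joint arm with a two-finger parallel gripper is mounted at the origin on the work surface. World frame = base frame: x ahead of the robot, y to its left, z up, the work surface at z = 0. Lengths are in m, angles in rad, forces in N, time in s.
With the tool pointing down it reaches from about 0.35 to 0.975 m from the base axis. Payload 4.9 kg.
Tool frame: the origin (TCP) lies on the centre line of the jaws, within the pads' length; the fingertips stand 14 mm ahead of it and the grasp point (between the pads) lies 5 mm behind it; x points along the fingers, z is the direction in which the jaws open and shut, and the axes are right-handed (so a half turn about x gives the same grasp; the last joint's range is limited). The gripper opens to 85 mm and grips with 20 to 120 N. Pads are 22 mm wide; open, the fingers measure 114 mm over their backs; the gripper's body (76 mm by 85 mm) begins 54 mm behind the grasp point. The pads swing forward as they close: fully open they stand 13 mm farther back than shut.
Start: joints at [-1.317, 0.053, 1.613, -0, 1.476, -0.119], TCP at [0.228, -0.582, 0.213] pointing down, gripper open.
Joint ranges: [-3.01, 3.01], [-1.01, 2.22], [0.06, 2.58], [-1.02, 4.17], [0.09, 2.62], [-3.14, 3.14]. Speed limits (rad/s): [2.57, 2.57, 3.14, 3.14, 3.14, 3.14].

### API

Orientations are given as a rotation vector (axis times angle).
In Python, from station import ctrl gives the robot as it stands.
- The arm moves only by the tool move_arm, never from a script. Its argument "increments" is a list that holds one entry, the list of rows, each a list of 4 numbers: the shift along the tool's x, y, z in units of 25 cm (1.0 is 25 cm), then the turn about the tool's x in units of 90 degrees (1.0 is 90 degrees). A call has 1 to 20 rows; each row shifts and turns the commanded pose from where the row before left it, along the tool's axes as they then stand; what a row does not reach is not made up. A row lasts 1/12 s, in which the tool goes at most 41.7 mm and 7.16 degrees, less where a joint would pass 70% of its speed; a pose out of reach is approached as far as the arm can. A call with a number of a shift or a turn outside -1 to 1 is refused whole. A call with a gripper value outside its range is refused whole. "gripper" is the closure, from 0 (fully open) to 1 (shut), set as the call begins (left out, the last holds). The fingers move at their own pace and stop on an object; "squeeze" is the grip in N (left out, the last holds). Time passes only in rows, so rows that do not move let the fingers close. It gives the time, the measured TCP pose, the force and the opening at its end, in the units of the state.
- ctrl.get_obs(): the state, without advancing time (a new reading comes with each control period).
- ctrl.get_image(name): name is "side" or "top"; returns a dict with "pixels" (420x560x3 uint8, red, green, blue), "depth" (420x560 float32, m along the optical axis (not along the pixel's ray), 0 where there is no reading), "K" (3x3 intrinsics, pixels), "k1" (the pictures are not rectified: a ray, as slopes to the right and down, at radius r is drawn at 1 + k1 r^2 times it, then the intrinsics apply), "extrinsics" (4x4, takes a point from camera to world coordinates). Camera axes: x right, y up, looking along -z (the intrinsics and any distortion apply to the point x, -y, -z); pixel columns grow to the right and rows downward; lengths in m; the calibration is good to about 2 mm. A picture is of the moment at which its call begins.
- ctrl.finish_job(): hands the job in, once; it reports no verdict.
Trained networks look in the newest picture that a camera, given by its name, has taken for a name from the list of things; names that differ only in an ending like _2 or _b are one class to them, and where a whole thing is asked for, a point or a joint stands for the part that bears it (a point fixed in the world has none). Each returns a list of dicts, best first, with "score" (0 to 1); they miss things now and then, are a little off and sometimes report something else, mostly with a low value. They report only what shows in the picture. A call takes as long as a camera call.
- ctrl.trace(camera, target): "region" (420x560 bool, what is visible of it) and "pixel" ([row, column] in pixels, amid what is visible of it).
The state is a dict: "t": time; "q": joint angles; "dq": joint speeds; "effort": joint torques, N m; "tool_pos": TCP position; "tool_rot": TCP orientation; "contact_force": force on the tool from outside, world axes, zero at the start; "wrist_torque": the same for the moment, N m; "opening": finger opening in m.
Only numpy, scipy, OpenCV 4.12 (cv2) and the standard library are available. Lean on these libraries where they do the work, as an engineer would, in place of code of your own. Each camera call takes 0.05 s, during which the arm holds its last target. There are 200 camera calls.

### The job

A colleague needs the vials in the grey sample well, so its heavy lid has to be held up with the lever. Push the red safety slide by its post all the way to its end stop so that it no longer blocks the lever, then press the green paddle at the lever's long end right down onto the rubber stop without forcing it, and finish while still holding it down so that the lid stays raised. Touch only the slide and the lever with the fingers, lift nothing, do not raise the lid directly, and leave the bottles and glassware where they stand.

Things in the scene. Friction and masses are not known exactly. Their poses are not given: they have to be found in the camera images.
- well: Fixed grey well and lever stand. Origin on the table under the fulcrum, z up. The lever lies along x: green paddle at -x; well box at +x (x 95-160 mm, 150 mm wide, 91 mm tall, under a 20 mm lid). Blue slotted cheeks (x +-30, y +-28 mm, 120 mm tall) carry the lever's pin 100 mm up. Black rubber stop under the paddle at x = -200 mm, its top 35 mm above the table
- lever: Loose steel lever, 300 x 24 x 12 mm, its brass cross pin resting in the cheeks' open slots. Origin on the pin; at rest its axes match well. The long arm (to -x, 225 mm) slopes up 0.30 rad at rest and down about 0.30 rad when fully pressed onto the stop; the short arm (to +x) ends in a roller under the lid's front lip. Pressing the paddle takes about 4 to 6 N
- paddle (a point): Centre of the top of the green paddle (52 mm along the lever, 50 mm wide), 200 mm from the pin, moving with the lever. At rest about 165 mm above the table; pressed right down about 47 mm; always 185 to 200 mm before the pin in x of well
- slide (a joint): Red safety slide, m: 0 to 0.012 at the start (its chock stands under the lever and blocks it), 0.05 at its end stop (clear). Grows along +y of well; about 1.5 N friction, stays where left. The chock is 30 x 30 mm, 122 mm tall, at x = -115 mm of well, y = the joint value
- post_top (a point): Centre of the top of the slide's round red push post, 22 mm diameter, top 100 mm above the table, joined to the chock by a low bar (top at 26 mm). It stands 125 mm from the chock on the -y side of well and moves with it; pushing it towards the lever moves the slide to its end stop
- lid (a joint): Heavy steel lid of the well (about 2.4 kg, yellow band on its front lip), hinged at the side away from the lever, rad: 0 shut, grows as it opens; about 0.51 when the lever lies on its stop. It falls shut when the lever is let go
- lid_lip (a point): Middle of the upper front edge of the lid, above the lever's short end (111 mm above the table when shut). Moves with the lid
- saddle (a point): Point on the well's stand midway between the cheeks, 100 mm above the table, where the middle of the lever's pin rests
- amber_bottle: Brown glass reagent bottle with black cap, 56 mm wide, 130 mm tall, a bystander; origin at the centre of its underside, z up
- white_jar: White jar with red lid, 60 mm wide, 85 mm tall, a bystander; origin at the centre of its underside, z up
- beaker: Open clear glass beaker, 60 mm wide, 85 mm tall, a bystander; origin at the centre of its underside, z up
- dropper: Small white bottle with blue cap, 32 mm wide, 60 mm tall, a bystander; origin at the centre of its underside, z up
- weighing_bottle: Small green glass jar with white lid, 40 mm wide, 45 mm tall, a bystander; origin at the centre of its underside, z up
- wash_bowl: Blue plastic bowl, 120 mm wide, 50 mm tall, a bystander; origin at the centre of its underside, z up
- blue_tub: Blue tub, 90 mm wide, 120 mm tall, a bystander; origin at the centre of its underside, z up

How it is judged:
On the way, in this order (a step that is already met when the one before it is completed fails the run):
1. the safety slide is pushed to its end stop while the lid is still shut (value of joint slide above 0.042 m and value of joint lid below 0.1 rad), for 0.1 s.
2. the lever is pressed down to its stop and the lid is raised (value of joint lid above 0.45 rad and value of joint slide above 0.042 m and distance between lever and saddle below 0.008 m), for 0.3 s.
At the end, for the whole second after the job is handed in: The fingers hold the lever down with more than 1.5 N, the lid stands still and is open by more than 0.45 rad, the slide is at more than 42 mm of its 50 mm, the lever's pin lies within 8 mm of its seat, and every bystander is upright and within 20 mm of where it began (all of step 2 and contact force between the fingers and lever above 1.5 N and velocity of joint lid between -0.1 and 0.1 rad/s and distance of each of amber_bottle, white_jar, beaker, dropper, weighing_bottle, wash_bowl, blue_tub from where it was at the start of the episode below 0.02 m and angle between each of amber_bottle, white_jar, beaker, dropper, weighing_bottle, wash_bowl, blue_tub's own z axis and vertical below 0.15 rad); the arm keeps its last pose, push and grip.
It fails at once if a bystander is pushed, lifted or tipped (20 mm, 0.15 rad) (not (distance of amber_bottle from where it was at the start of the episode below 0.02 m) or not (distance of white_jar from where it was at the start of the episode below 0.02 m) or not (distance of beaker from where it was at the start of the episode below 0.02 m) or not (distance of dropper from where it was at the start of the episode below 0.02 m) or not (distance of weighing_bottle from where it was at the start of the episode below 0.02 m) or not (distance of wash_bowl from where it was at the start of the episode below 0.02 m) or not (distance of blue_tub from where it was at the start of the episode below 0.02 m) or not (angle between amber_bottle's own z axis and vertical below 0.15 rad) or not (angle between white_jar's own z axis and vertical below 0.15 rad) or not (angle between beaker's own z axis and vertical below 0.15 rad) or not (angle between dropper's own z axis and vertical below 0.15 rad) or not (angle between weighing_bottle's own z axis and vertical below 0.15 rad) or not (angle between wash_bowl's own z axis and vertical below 0.15 rad) or not (angle between blue_tub's own z axis and vertical below 0.15 rad)).
It fails at once if the lever is lifted or knocked out of its seat (8 mm) (distance between lever and saddle above 0.008 m).
It fails at once if the robot pushes on the lid or the well itself (over 3 N) (contact force between any of the arm, the fingers and well above 3 N).
It fails at once if the lever is forced with more than 40 N (contact force between any of the arm, the fingers and lever above 40 N).
It also fails if it takes over 40 s, if anything falls off the work surface, if the arm or the gripper's body presses on something with over 40 N, if the wrist force passes 120 N, or if a joint passes its speed limit or range.

## Working session

There is one attempt and no reset: what is moved stays moved. The work goes in short steps, Python scripts to look and compute and a tool call to move; the robot and the scene stay as the last step left them, time stands still between calls to the robot, and variables do not carry over. Pictures are saved under pics/ and viewed, about 8 in all and at most 12, crops included, and the job is handed in when it is done.

Besides the shell and the picture viewer there is one more tool, called as name([rows], argument=value, ...), one row to a line, values as JSON. move_arm: Moves the arm, as the interface text tells. Shifts and turns lie within -1 to 1; 1 stands for 25 cm of shift or 90 degrees of turn. Its arguments: {"type":"object","properties":{"increments":{"type":"array","items":{"type":"array","items":{"type":"array","items":{"type":"number","minimum":-1,"maximum":1}}}},"gripper":{"type":"number"},"squeeze":{"type":"number"}},"required":["increments"]}

```bash
mkdir -p pics
cat > h.py <<'E'
import numpy as np, cv2
from station import ctrl
def world(im, rc):
    """pixel rows/cols -> world points by depth"""
    rc=np.atleast_2d(np.array(rc,float)); K=im["K"]; k1=im["k1"]
    uv=rc[:,::-1].reshape(-1,1,2).copy()
    s=cv2.undistortPoints(uv,np.array(K,float),np.array([k1,0,0,0,0.])).reshape(-1,2)
    d=im["depth"][rc[:,0].astype(int),rc[:,1].astype(int)]
    p=np.c_[s[:,0]*d,-s[:,1]*d,-d,np.ones(len(d))]
    return (p@np.array(im["extrinsics"]).T)[:,:3], d
def save(im,name,marks={}):
    a=im["pixels"][:,:,::-1].copy()
    for n,(r,c) in marks.items():
        cv2.circle(a,(int(c),int(r)),3,(255,0,255),1); cv2.putText(a,n[:6],(int(c)+4,int(r)),0,.35,(255,0,255),1)
    cv2.imwrite("pics/"+name+".png",cv2.resize(a,(800,600)))
E
cat > a.py <<'E'
from h import *
names="well lever paddle slide post_top lid lid_lip saddle amber_bottle white_jar beaker dropper weighing_bottle wash_bowl blue_tub".split()
for cam in ("top","side"):
    im=ctrl.get_image(cam); marks={}
    print(cam,np.round(np.array(im["extrinsics"])[:3,3],3))
    for n in names:
        for t in ctrl.trace(cam,n)[:1]:
            rc=np.argwhere(t["region"]); P,d=world(im,rc); P=P[d>0]
            marks[n]=t["pixel"]
            print(n,round(t["score"],2),np.round(t["pixel"]),len(rc),"med",np.round(np.median(P,0),3),"lo",np.round(np.percentile(P,3,0),3),"hi",np.round(np.percentile(P,97,0),3))
    save(im,cam+"1",marks)
o=ctrl.get_obs();print({k:np.round(v,3) for k,v in o.items()})
E
python3 a.py
```

```text
top [0.4   0.045 1.418]
well 0.75 [165. 286.] 2670 med [0.707 0.041 0.111] lo [ 0.474 -0.08   0.005] hi [0.792 0.134 0.122]
lever 0.76 [216. 312.] 1066 med [ 0.553 -0.029  0.137] lo [ 0.458 -0.091  0.012] hi [0.69  0.044 0.17 ]
paddle 0.88 [217. 316.] 932 med [ 0.553 -0.031  0.139] lo [ 0.458 -0.088  0.092] hi [0.686 0.041 0.17 ]
slide 0.85 [215. 328.] 292 med [ 0.576 -0.091  0.031] lo [ 0.525 -0.141  0.022] hi [ 0.603 -0.009  0.125]
post_top 0.67 [158. 280.] 1636 med [0.736 0.066 0.114] lo [ 0.678 -0.003  0.106] hi [0.797 0.137 0.121]
lid 0.89 [159. 279.] 1637 med [0.736 0.066 0.114] lo [ 0.679 -0.003  0.103] hi [0.796 0.137 0.121]
lid_lip 0.65 [156. 279.] 1634 med [0.736 0.066 0.114] lo [ 0.678 -0.006  0.106] hi [0.796 0.137 0.121]
saddle 0.97 [169. 292.] 3289 med [0.698 0.036 0.109] lo [ 0.478 -0.157  0.   ] hi [0.797 0.136 0.122]
amber_bottle 0.56 [231. 253.] 275 med [0.52  0.142 0.094] lo [0.5   0.121 0.065] hi [0.547 0.166 0.134]
white_jar 0.89 [200. 243.] 320 med [0.61  0.171 0.084] lo [0.589 0.147 0.029] hi [0.638 0.196 0.091]
beaker 0.88 [147. 333.] 366 med [ 0.783 -0.093  0
[... 1613 characters left out ...]
 0.803 -0.063  0.085]
weighing_bottle 0.55 [270. 344.] 226 med [0.41  0.04  0.034] lo [0.395 0.016 0.006] hi [0.428 0.048 0.048]
blue_tub 0.94 [394. 228.] 2732 med [0.473 0.582 0.11 ] lo [0.44  0.533 0.034] hi [0.516 0.609 0.121]
{'t': np.float64(1.6), 'q': array([-1.317,  0.053,  1.613, -0.   ,  1.476, -0.119]), 'dq': array([-0.   , -0.   ,  0.001,  0.001, -0.001,  0.001]), 'effort': array([-0.0000e+00, -3.9367e+01, -3.7045e+01, -0.0000e+00,  1.0000e-03,
        0.0000e+00]), 'tool_pos': array([ 0.228, -0.582,  0.213]), 'tool_rot': array([ 0.93 ,  1.363, -0.93 ]), 'contact_force': array([ 0.119,  0.827, -0.379]), 'wrist_torque': array([-0.032, -0.005,  0.023]), 'opening': np.float64(0.085)}
```

View pics/top1.png

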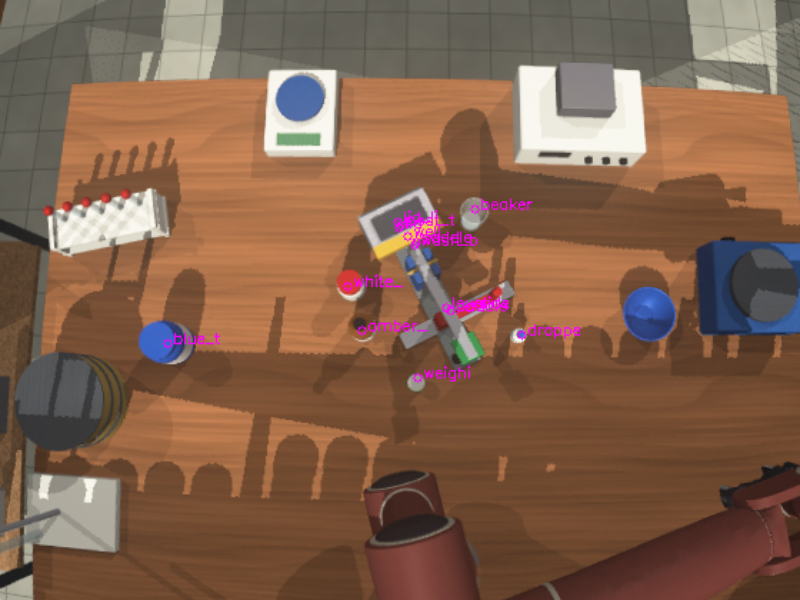

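View pics/side1.png

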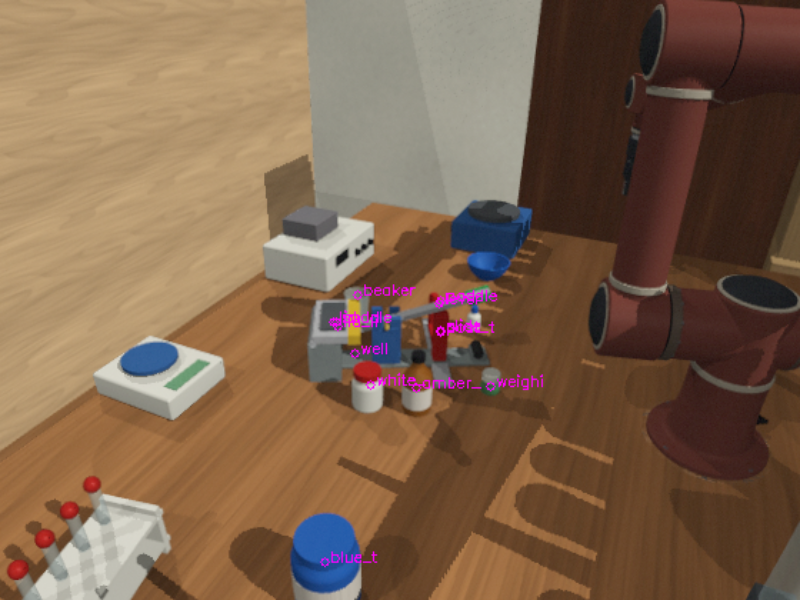

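Top view: well at (400,220), blue cheeks at (422,268), green paddle at (467,347), post at (497,293) with the dropper at (519,335) next to it. Side view agrees with that. I'll measure the coloured parts from both views.

```bash
cat > b.py <<'E'
from h import *
def parts(cam):
    im=ctrl.get_image(cam); hsv=cv2.cvtColor(im["pixels"],cv2.COLOR_RGB2HSV).reshape(-1,3).astype(int)
    rc=np.argwhere(np.ones(im["depth"].shape,bool)); P,d=world(im,rc)
    H,S,V=hsv.T; roi=(d>0)&(P[:,0]>.38)&(P[:,0]<.85)&(P[:,1]>-.25)&(P[:,1]<.12)&(S>110)&(V>40)
    m={"green":roi&(H>45)&(H<85)&(P[:,2]>.03),"yellow":roi&(H>20)&(H<35)&(P[:,2]>.08),"cheeks":roi&(H>100)&(H<125)&(P[:,0]>.55)&(P[:,2]>.105),
     "red_hi":roi&((H<6)|(H>174))&(P[:,2]>.112)&(P[:,2]<.135),"post":roi&((H<6)|(H>174))&(P[:,2]>.085)&(P[:,2]<.107)&(P[:,1]<-.07), "postall":roi&((H<6)|(H>174))&(P[:,2]>.04)&(P[:,2]<.107)&(P[:,1]<-.07)}
    for k,i in m.items():
        if i.sum(): print(cam,k,i.sum(),"mean",np.round(P[i].mean(0),4),"mid",np.round((np.percentile(P[i],2,0)+np.percentile(P[i],98,0))/2,4),"lo",np.round(P[i].min(0),3),"hi",np.round(P[i].max(0),3),"px",np.round(rc[i].mean(0)))
    return im,P,d
if __name__=="__main__":
    for c in("top","side"):
        im,P,d=parts(c)
        i=(d>0)&(P[:,2]>.105)&(P[:,2]<.13)&(P[:,0]>.65)&(P[:,0]<.83)&(P[:,1]>-.04)&(P[:,1]<.18)
        r=cv2.minAreaRect(P[i,:2].astype(np.float32)*1000); print(c,"lid rect",r)
    im=ctrl.get_image("top"); a=im["pixels"][120:270,220:400,::-1]; cv2.imwrite("pics/crop1.png",cv2.resize(a,None,fx=4,fy=4))
E
python3 b.py
```

```text
top green 159 mean [ 0.4753 -0.0693  0.1644] mid [ 0.4779 -0.0703  0.1632] lo [ 0.447 -0.099  0.151] hi [ 0.509 -0.041  0.175] px [244. 327.]
top yellow 387 mean [0.7058 0.054  0.1124] mid [0.7068 0.0545 0.1123] lo [ 0.664 -0.009  0.106] hi [0.75  0.118 0.121] px [166. 284.]
top cheeks 120 mean [0.6461 0.0233 0.1203] mid [0.6465 0.0199 0.1181] lo [ 0.61  -0.015  0.105] hi [0.684 0.053 0.127] px [186. 294.]
top red_hi 54 mean [ 0.5367 -0.0177  0.1227] mid [ 0.5369 -0.0181  0.1234] lo [ 0.523 -0.03   0.113] hi [ 0.551 -0.007  0.134] px [223. 308.]
top post 45 mean [ 0.5975 -0.135   0.0992] mid [ 0.5977 -0.1357  0.0947] lo [ 0.588 -0.146  0.085] hi [ 0.61  -0.125  0.105] px [204. 347.]
top postall 62 mean [ 0.596  -0.1337  0.0892] mid [ 0.5972 -0.1353  0.0754] lo [ 0.588 -0.146  0.044] hi [ 0.61  -0.125  0.105] px [205. 346.]
top lid rect ((711.3093872070312, 52.040252685546875), (161.39016723632812, 151.96595764160156), 27.137269973754883)
side green 102 mean [ 0.4738 -0.0583  0.1609] mid [ 0.4772 -0.0664  0.16  ] lo [ 0.448 -0.101  0.151] hi [ 0.508 -0.036  0.17 ] px [208. 335.]
side yellow 260 mean [0.6915 0.0599 0.1094] mid [0.6296 0.0417 0.1168] lo [ 0.45  -0.059  0.089] hi [0.753 0.12  0.158] px [225. 251.]
side cheeks 153 mean [0.6487 0.0265 0.1147] mid [0.6488 0.0236 0.1133] lo [ 0.613 -0.013  0.105] hi [0.684 0.057 0.122] px [221. 269.]
side red_hi 67 mean [ 0.5415 -0.0183  0.1188] mid [ 0.5428 -0.0196  0.118 ] lo [ 0.526 -0.037  0.112] hi [ 0.56  -0.002  0.124] px [221. 308.]
side post 31 mean [ 0.5986 -0.1316  0.0947] mid [ 0.5989 -0.1334  0.0939] lo [ 0.591 -0.146  0.087] hi [ 0.606 -0.121  0.102] px [208. 303.]
side postall 43 mean [ 0.5994 -0.1298  0.0821] mid [ 0.599  -0.1321  0.0709] lo [ 0.591 -0.146  0.041] hi [ 0.606 -0.121  0.102] px [211. 303.]
side lid rect ((709.4978637695312, 52.01934814453125), (159.2778778076172, 154.6909942626953), 27.55764389038086)
```

View pics/crop1.png

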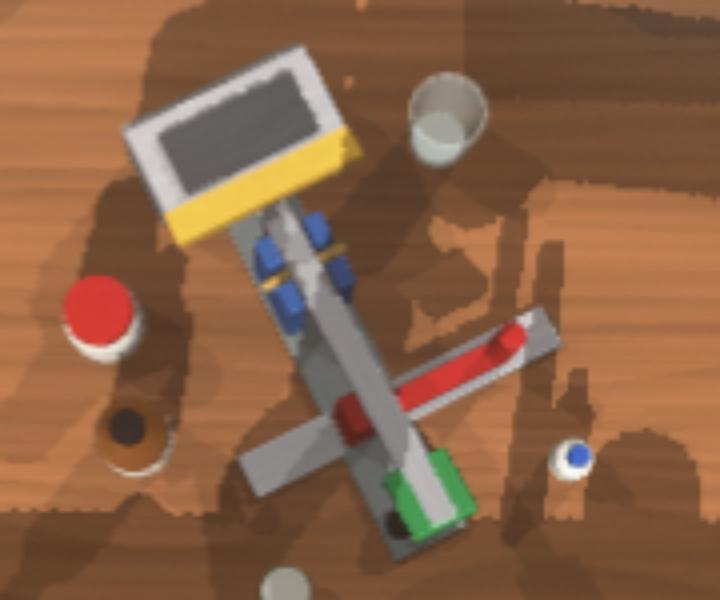

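```bash
cat > go.py <<'E'
# usage: go.py wx wy z [yawdeg]  target in well frame (mm): prints tool-frame shift in units
import sys
from h import *
from scipy.spatial.transform import Rotation as R
th=np.radians(27.7); F=np.array([.6465,.0195]); B=np.array([[np.cos(th),-np.sin(th)],[np.sin(th),np.cos(th)]])
def wl(p): return np.r_[(B.T@(np.array(p[:2])-F))*1000,p[2]*1000]
o=ctrl.get_obs(); T=R.from_rotvec(o["tool_rot"]).as_matrix(); p=o["tool_pos"]
print("t",round(o["t"],2),"tcp",np.round(p,4),"well",np.round(wl(p),1),"force",np.round(o["contact_force"],2),"open",round(o["opening"],4))
Bw=np.eye(3);Bw[:2,:2]=B
print("tool axes in well (cols x y z)\n",np.round(Bw.T@T,3))
for a in sys.argv[1:]:
    v=np.array([float(s) for s in a.split(",")])/1000
    w=np.r_[F+B@v[:2],v[2]]; d=T.T@(w-p)/.25; print(a,"world",np.round(w,3),"units",np.round(d,3),"rows>=",np.ceil(np.linalg.norm(d)/.1667)); p=w
E
python3 go.py -115,-165,213 -115,-165,69
```

```text
t 1.75 tcp [ 0.2276 -0.5821  0.2127] well [-650.5 -337.9  212.7] force [ 0.22 -0.58  0.16] open 0.0853
tool axes in well (cols x y z)
 [[-0.     0.994 -0.11 ]
 [ 0.    -0.11  -0.994]
 [-1.    -0.    -0.   ]]
-115,-165,213 world [ 0.621 -0.18   0.213] units [-1.000e-03  2.052e+00 -9.240e-01] rows>= 14.0
-115,-165,69 world [ 0.621 -0.18   0.069] units [0.576 0.    0.   ] rows>= 4.0
```

move_arm([
  [[0,0.114,-0.051,0],[0,0.114,-0.051,0],[0,0.114,-0.051,0],[0,0.114,-0.051,0],[0,0.114,-0.051,0],[0,0.114,-0.051,0],[0,0.114,-0.051,0],[0,0.114,-0.051,0],[0,0.114,-0.051,0],[0,0.114,-0.051,0],[0,0.114,-0.051,0],[0,0.114,-0.051,0],[0,0.114,-0.051,0],[0,0.114,-0.051,0],[0,0.114,-0.051,0],[0,0.114,-0.051,0],[0,0.114,-0.051,0],[0,0.114,-0.051,0],[0,0,0,-0.07],[0,0,0,0]],
], gripper=1, squeeze=20)

```text
t: 3.42
tool_pos: [0.6227, -0.18, 0.2124]
tool_rot: [0.843, 1.402, -0.843]
contact_force: [-0.5, -1.4, -0.3]
opening: 0.0001
```

```bash
python3 go.py -115,-165,69
python3 - <<'E'
from h import *
im=ctrl.get_image("side"); cv2.imwrite("pics/c2.png",cv2.resize(im["pixels"][130:310,210:430,::-1],None,fx=3.3,fy=3.3))
E
```

```text
t 3.42 tcp [ 0.6227 -0.18    0.2124] well [-113.8 -165.6  212.4] force [-0.45 -1.45 -0.26] open 0.0001
tool axes in well (cols x y z)
 [[-0.     1.     0.004]
 [ 0.     0.004 -1.   ]
 [-1.    -0.    -0.   ]]
-115,-165,69 world [ 0.621 -0.18   0.069] units [ 0.574 -0.004 -0.002] rows>= 4.0
```

View pics/c2.png

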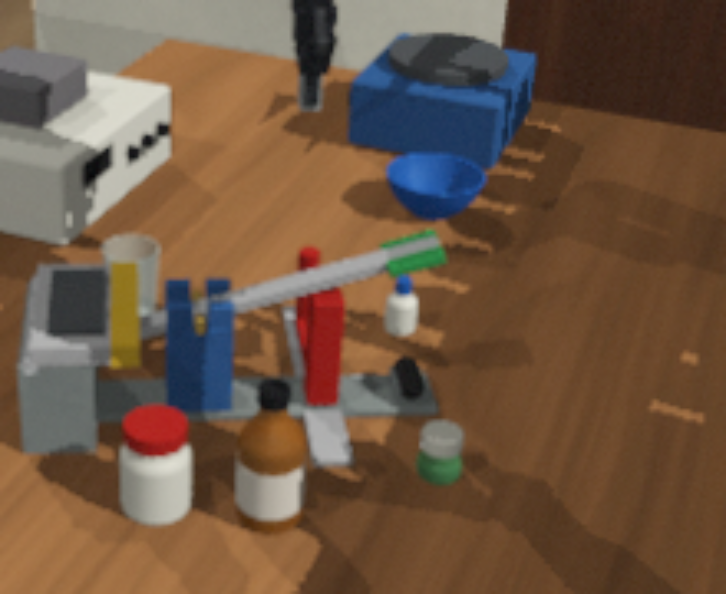

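Fingers are shut and hang at (310,105), in line behind the post at (310,255). Going down, then pushing.

move_arm([
  [[0.116,-0.004,0,0],[0.116,0,0,0],[0.116,0,0,0],[0.116,0,0,0],[0.116,0,0,0],[0,0,-0.04,0],[0,0,-0.03,0],[0,0,-0.03,0],[0,0,-0.03,0],[0,0,-0.03,0],[0,0,-0.03,0],[0,0,-0.02,0],[0,0,0,0]],
])

```text
t: 4.55
tool_pos: [0.5969, -0.1345, 0.069]
tool_rot: [0.846, 1.398, -0.845]
contact_force: [1.0, -0.0, 0.8]
opening: -0.0
```

```bash
python3 go.py -115,-98,66; python3 b.py | grep -E "red_hi|post"
```

```text
t 4.55 tcp [ 0.5969 -0.1345  0.069 ] well [-115.5 -113.3   69. ] force [ 1.01 -0.04  0.83] open -0.0
tool axes in well (cols x y z)
 [[ 0.002  1.     0.   ]
 [-0.001  0.    -1.   ]
 [-1.     0.002  0.001]]
-115,-98,66 world [ 0.59  -0.121  0.066] units [ 0.012  0.002 -0.061] rows>= 1.0
top red_hi 108 mean [ 5.280e-01 -5.000e-04  1.221e-01] mid [5.274e-01 3.000e-04 1.218e-01] lo [ 0.511 -0.018  0.116] hi [0.546 0.016 0.127] px [226. 302.]
top postall 3 mean [ 0.5761 -0.1139  0.0608] mid [ 0.5762 -0.1143  0.0637] lo [ 0.576 -0.116  0.05 ] hi [ 0.577 -0.113  0.078] px [213. 339.]
side red_hi 80 mean [0.5301 0.0048 0.119 ] mid [0.5306 0.0023 0.1179] lo [ 0.513 -0.018  0.112] hi [0.548 0.022 0.124] px [225. 309.]
side post 13 mean [ 0.5903 -0.1157  0.0991] mid [ 0.5893 -0.1154  0.0986] lo [ 0.582 -0.127  0.095] hi [ 0.596 -0.104  0.102] px [209. 304.]
side postall 48 mean [ 0.5877 -0.106   0.069 ] mid [ 0.5868 -0.1112  0.0703] lo [ 0.578 -0.127  0.04 ] hi [ 0.596 -0.098  0.102] px [219. 303.]
```

move_arm([
  [[0,0,-0.016,0],[0,0,-0.016,0],[0,0,-0.016,0],[0,0,0,0],[0,0,0,0]],
])

```text
t: 5.12
tool_pos: [0.5905, -0.1243, 0.0674]
tool_rot: [0.847, 1.401, -0.847]
contact_force: [0.8, -0.6, 0.4]
opening: 0.0
```

```bash
python3 go.py -115,-98,66; python3 b.py | grep -E "red_hi"
```

```text
t 5.12 tcp [ 0.5905 -0.1243  0.0674] well [-116.4 -101.3   67.4] force [ 0.84 -0.62  0.42] open 0.0
tool axes in well (cols x y z)
 [[-0.001  1.    -0.   ]
 [ 0.001 -0.    -1.   ]
 [-1.    -0.001 -0.001]]
-115,-98,66 world [ 0.59  -0.121  0.066] units [ 0.006  0.006 -0.013] rows>= 1.0
top red_hi 104 mean [0.5222 0.0107 0.1228] mid [0.5223 0.0106 0.1232] lo [ 0.505 -0.007  0.114] hi [0.54  0.028 0.129] px [228. 298.]
side red_hi 84 mean [0.524  0.0152 0.1192] mid [0.5245 0.0117 0.1178] lo [ 0.507 -0.009  0.112] hi [0.543 0.03  0.123] px [228. 310.]
```

move_arm([
  [[0,0,-0.012,0],[0,0,-0.012,0],[0,0,0,0],[0,0,0,0]],
])

```text
t: 5.6
tool_pos: [0.5901, -0.1232, 0.0681]
tool_rot: [0.843, 1.391, -0.849]
contact_force: [7.1, -11.5, -6.1]
opening: -0.0002
```

```bash
python3 go.py -115,-98,66; python3 b.py | grep -E "red_hi"
```

```text
t 5.6 tcp [ 0.5901 -0.1232  0.0681] well [-116.3 -100.1   68.1] force [  7.09 -11.49  -6.08] open -0.0002
tool axes in well (cols x y z)
 [[ 0.001  1.    -0.001]
 [-0.01  -0.001 -1.   ]
 [-1.     0.001  0.01 ]]
-115,-98,66 world [ 0.59  -0.121  0.066] units [ 0.009  0.005 -0.009] rows>= 1.0
top red_hi 106 mean [0.5221 0.0108 0.122 ] mid [0.5223 0.0117 0.1213] lo [ 0.505 -0.007  0.113] hi [0.54  0.028 0.128] px [228. 298.]
side red_hi 79 mean [0.5241 0.0149 0.1194] mid [0.5244 0.0113 0.1182] lo [ 0.507 -0.007  0.112] hi [0.541 0.03  0.124] px [227. 310.]
```

The slide is at its end stop: the force jumped to 13 N with no further travel. Backing off, rising and going over the paddle.

move_arm([
  [[0,0,0.08,0],[0,0,0.12,0],[-0.13,0,0,0],[-0.15,0,0,0],[-0.15,0,0,0],[-0.15,0,0,0],[-0.06,0,0,0],[0,-0.1,-0.14,0],[0,-0.1,-0.14,0],[0,-0.11,-0.14,0],[0,0,-0.1,0],[0,0,0,0]],
])

```text
t: 6.75
tool_pos: [0.4847, -0.084, 0.2267]
tool_rot: [0.846, 1.402, -0.845]
contact_force: [0.9, -1.1, 0.2]
opening: 0.0001
```

```bash
python3 go.py -192,0,200 ; python3 b.py | grep -E "red_hi|green"
python3 - <<'E'
from h import *
im=ctrl.get_image("side"); cv2.imwrite("pics/c3.png",cv2.resize(im["pixels"][130:310,210:430,::-1],None,fx=3.3,fy=3.3))
E
```

```text
t 6.75 tcp [ 0.4847 -0.084   0.2267] well [-191.4  -16.4  226.7] force [ 0.91 -1.14  0.18] open 0.0001
tool axes in well (cols x y z)
 [[-0.     1.     0.001]
 [ 0.002  0.001 -1.   ]
 [-1.    -0.    -0.002]]
-192,0,200 world [ 0.477 -0.07   0.2  ] units [ 0.107 -0.002 -0.066] rows>= 1.0
top green 20 mean [ 0.4531 -0.0684  0.169 ] mid [ 0.4526 -0.0722  0.1685] lo [ 0.447 -0.085  0.163] hi [ 0.458 -0.06   0.174] px [252. 327.]
top red_hi 107 mean [0.5221 0.0108 0.1224] mid [0.5213 0.0117 0.1212] lo [ 0.505 -0.007  0.115] hi [0.54  0.028 0.128] px [228. 298.]
side green 97 mean [ 0.4741 -0.0583  0.161 ] mid [ 0.4771 -0.0657  0.161 ] lo [ 0.448 -0.097  0.152] hi [ 0.509 -0.037  0.17 ] px [207. 335.]
side red_hi 78 mean [0.5242 0.0143 0.1194] mid [0.524  0.0104 0.1182] lo [ 0.507 -0.009  0.112] hi [0.544 0.03  0.124] px [227. 310.]
```

View pics/c3.png

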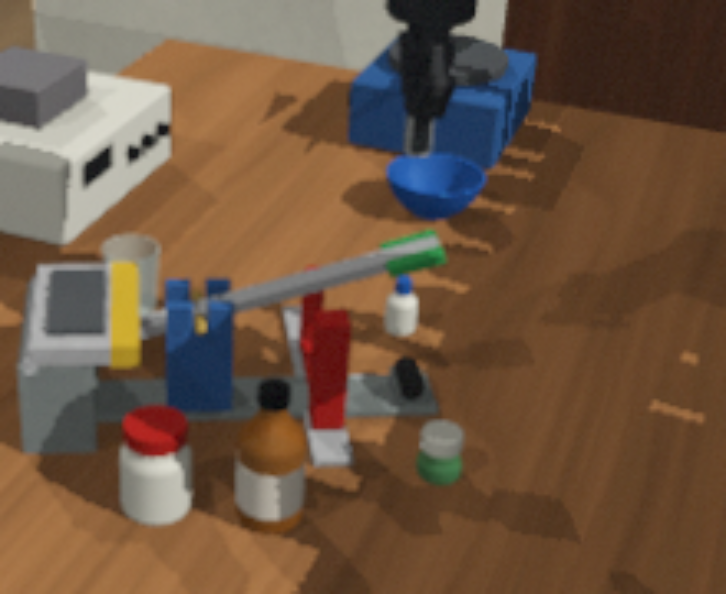

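Slide chock at (325,370) is clear of the lever and the fingers are above the paddle. Centring and starting to press.

move_arm([
  [[0,-0.002,-0.066,0],[0,0,0,0],[0.08,0,0,0],[0.04,0,0,0],[0.03,0,0,0],[0.03,0,0,0],[0.03,0,0,0],[0.03,0,0,0],[0.03,0,0,0],[0,0,0,0]],
])

```text
t: 7.78
tool_pos: [0.4784, -0.0724, 0.1582]
tool_rot: [0.847, 1.403, -0.848]
contact_force: [-0.2, 0.9, -0.3]
opening: 0.0001
```

```bash
python3 go.py -192,0,100 -192,0,64
```

```text
t 7.78 tcp [ 0.4784 -0.0724  0.1582] well [-191.6   -3.2  158.2] force [-0.18  0.85 -0.32] open 0.0001
tool axes in well (cols x y z)
 [[-0.002  1.    -0.001]
 [ 0.002 -0.001 -1.   ]
 [-1.    -0.002 -0.002]]
-192,0,100 world [ 0.477 -0.07   0.1  ] units [ 0.233 -0.001 -0.012] rows>= 2.0
-192,0,64 world [ 0.477 -0.07   0.064] units [0.144 0.    0.   ] rows>= 1.0
```

```bash
python3 go.py; python3 b.py | grep -E "red_hi|green|yellow"
python3 - <<'E'
from h import *
im=ctrl.get_image("side"); cv2.imwrite("pics/c4.png",cv2.resize(im["pixels"][130:310,210:430,::-1],None,fx=3.3,fy=3.3))
E
```

```text
t 7.78 tcp [ 0.4784 -0.0724  0.1582] well [-191.6   -3.2  158.2] force [-0.18  0.85 -0.32] open 0.0001
tool axes in well (cols x y z)
 [[-0.002  1.    -0.001]
 [ 0.002 -0.001 -1.   ]
 [-1.    -0.002 -0.002]]
top green 9 mean [ 0.4494 -0.0613  0.1686] mid [ 0.4497 -0.0616  0.1699] lo [ 0.447 -0.066  0.166] hi [ 0.453 -0.058  0.174] px [253. 324.]
top yellow 410 mean [0.7075 0.0498 0.1126] mid [0.7071 0.0498 0.1122] lo [ 0.664 -0.021  0.104] hi [0.75  0.118 0.121] px [166. 285.]
top red_hi 108 mean [0.5221 0.011  0.1219] mid [0.5215 0.0117 0.1216] lo [ 0.505 -0.007  0.114] hi [0.54  0.028 0.131] px [228. 298.]
side green 91 mean [ 0.4735 -0.0553  0.1614] mid [ 0.4761 -0.063   0.1652] lo [ 0.448 -0.095  0.15 ] hi [ 0.508 -0.034  0.181] px [208. 335.]
side yellow 261 mean [0.6949 0.0569 0.1086] mid [0.6971 0.0286 0.0993] lo [ 0.453 -0.069  0.081] hi [0.78  0.12  0.157] px [225. 250.]
side red_hi 81 mean [0.5244 0.0151 0.1194] mid [0.5249 0.0133 0.118 ] lo [ 0.508 -0.009  0.113] hi [0.544 0.032 0.124] px [227. 310.]
```

View pics/c4.png

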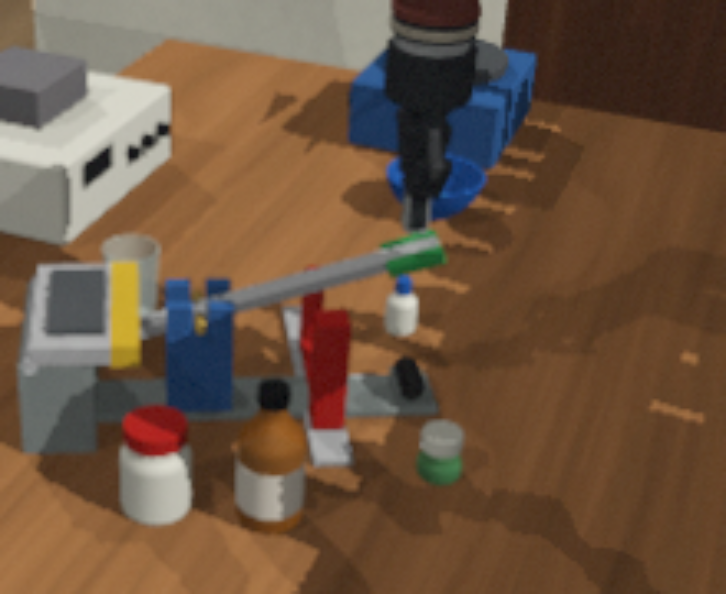

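```bash
python3 go.py
python3 - <<'E'
from h import *
im=ctrl.get_image("side"); K=im["K"];E=np.linalg.inv(np.array(im["extrinsics"]))
def proj(w):
    c=E@np.r_[w,1]; s=np.array([c[0],-c[1]])/-c[2]; s=s*(1+im["k1"]*(s@s)); return np.round([K[1][1]*s[1]+K[1][2],K[0][0]*s[0]+K[0][2],-c[2]],3)
p=ctrl.get_obs()["tool_pos"]
a=im["pixels"][:,:,::-1].copy()
for dz in(0.06,0.03,0,-.014):
    q=proj(p+[0,0,dz]); print(dz,q)
    for c in range(int(q[1])-5,int(q[1])+6,2):
        P,d=world(im,[[q[0],c]]); print(np.round(P[0],3),im["pixels"][int(q[0]),c])
    cv2.circle(a,(int(q[1]),int(q[0])),1,(255,0,255),-1)
cv2.imwrite("pics/c5.png",cv2.resize(a[170:230,310:370],None,fx=10,fy=10,interpolation=cv2.INTER_NEAREST))
E
```

```text
t 7.98 tcp [ 0.4796 -0.0727  0.1608] well [-190.6   -4.1  160.8] force [-0.17  0.55  0.76] open 0.0001
tool axes in well (cols x y z)
 [[ 0.001  1.    -0.001]
 [-0.001 -0.001 -1.   ]
 [-1.     0.001  0.001]]
0.06 [186.667 336.579   1.182]
[ 0.605 -0.478  0.021] [ 28  57 106]
[ 0.485 -0.053  0.228] [29 30 35]
[ 0.473 -0.029  0.241] [24 24 25]
[ 0.468 -0.031  0.241] [15 15 16]
[ 0.463 -0.034  0.241] [25 22 26]
[ 0.458 -0.035  0.242] [21 21 22]
0.03 [195.923 335.665   1.197]
[ 0.596 -0.442 -0.003] [103  68  40]
[ 0.487 -0.059  0.195] [87 85 81]
[ 0.481 -0.057  0.198] [55 57 56]
[ 0.475 -0.06   0.198] [39 42 45]
[ 0.471 -0.064  0.197] [38 42 45]
[ 0.556 -0.444  0.005] [70 78 99]
0 [204.955 334.77    1.212]
[ 0.498 -0.076  0.155] [106 134 111]
[ 0.491 -0.074  0.158] [127 140 130]
[ 0.486 -0.076  0.158] [156 160 156]
[ 0.479 -0.074  0.16 ] [162 163 162]
[ 0.473 -0.072  0.163] [161 162 160]
[ 0.467 -0.072  0.164] [150 152 150]
-0.014 [209.096 334.359   1.219]
[ 0.489 -0.046  0.158] [ 36 107  56]
[ 0.483 -0.046  0.159] [ 39 105  55]
[ 0.477 -0.047  0.16 ] [ 34 101  53]
[ 0.472 -0.048  0.161] [29 94 48]
[ 0.466 -0.05   0.161] [27 87 44]
[ 0.461 -0.054  0.161] [24 82 38]
```

View pics/c5.png

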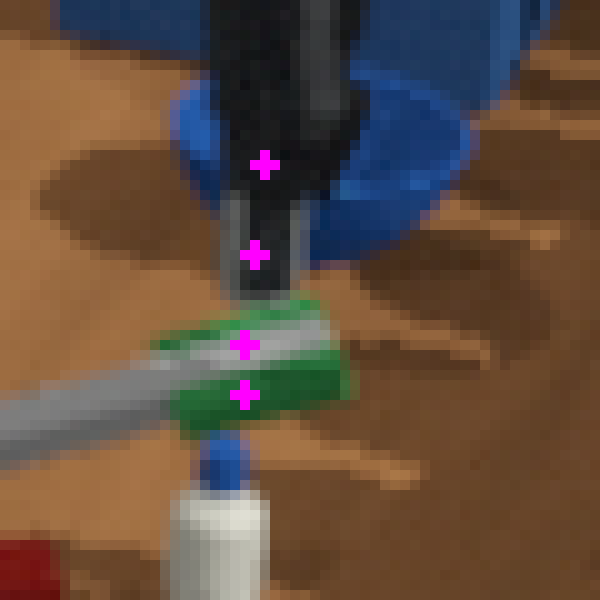

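The fingertips (pixel 260,295 in this crop) are visibly still just above the paddle, although the reported TCP height says otherwise. I'll press on in small steps and go by force and pictures rather than the height reading.

move_arm([
  [[0.02,0,-0.012,0],[0.02,0,0,0],[0.02,0,0,0],[0.02,0,0,0],[0,0,0,0]],
])

```text
t: 8.45
tool_pos: [0.4778, -0.0701, 0.1397]
tool_rot: [0.846, 1.4, -0.847]
contact_force: [-0.8, 0.5, 4.4]
opening: 0.0001
```

```bash
cat > chk.py <<'E'
from h import *
im=ctrl.get_image("side"); hsv=cv2.cvtColor(im["pixels"],cv2.COLOR_RGB2HSV)
rc=np.argwhere(np.ones(im["depth"].shape,bool)); P,d=world(im,rc); H,S,V=hsv.reshape(-1,3).T.astype(int)
roi=(d>0)&(P[:,0]>.42)&(P[:,0]<.53)&(P[:,1]>-.12)&(P[:,1]<-.02)
g=roi&(H>45)&(H<85)&(S>110); f=roi&(S<70)&(V<75)&(P[:,2]>.03)
print("green z",g.sum(),np.round(np.percentile(P[g,2],[2,50,98]),3),"finger low z",f.sum(),np.round(np.sort(P[f,2])[:8],3))
l=(d>0)&(P[:,0]>.66)&(P[:,0]<.76)&(P[:,1]>-.03)&(P[:,1]<.13)&(H>20)&(H<35)&(S>110)
print("lip yellow hi z",np.round(np.percentile(P[l,2],[5,50,95]),3))
E
python3 chk.py; python3 go.py
```

```text
green z 85 [0.145 0.153 0.161] finger low z 872 [0.03  0.03  0.03  0.031 0.031 0.031 0.031 0.031]
lip yellow hi z [0.098 0.113 0.115]
t 8.5 tcp [ 0.478  -0.0701  0.1402] well [-190.8   -1.   140.2] force [-1.78  0.2   4.75] open 0.0003
tool axes in well (cols x y z)
 [[-0.     1.    -0.001]
 [-0.    -0.001 -1.   ]
 [-1.    -0.     0.   ]]
```

Contact at about 4.5 N with the paddle moving. Carrying on down.

move_arm([
  [[0.03,0,0,0],[0.03,0,0,0],[0.03,0,0,0],[0.03,0,0,0],[0.03,0,0,0],[0.03,0,0,0],[0.03,0,0,0],[0,0,0,0]],
])

```text
t: 9.17
tool_pos: [0.4775, -0.0704, 0.087]
tool_rot: [0.846, 1.4, -0.848]
contact_force: [-1.7, -2.9, 4.0]
opening: -0.0001
```

```bash
python3 chk.py; python3 go.py
python3 - <<'E'
from h import *
im=ctrl.get_image("side"); cv2.imwrite("pics/c6.png",cv2.resize(im["pixels"][130:310,210:430,::-1],None,fx=3.3,fy=3.3))
E
```

```text
green z 85 [0.096 0.103 0.106] finger low z 819 [0.03  0.03  0.03  0.03  0.03  0.031 0.031 0.031]
lip yellow hi z [0.117 0.132 0.136]
t 9.22 tcp [ 0.4777 -0.0703  0.0875] well [-191.2   -1.    87.5] force [-1.35 -1.12  2.6 ] open 0.0001
tool axes in well (cols x y z)
 [[-0.001  1.    -0.001]
 [-0.    -0.001 -1.   ]
 [-1.    -0.001  0.   ]]
```

View pics/c6.png

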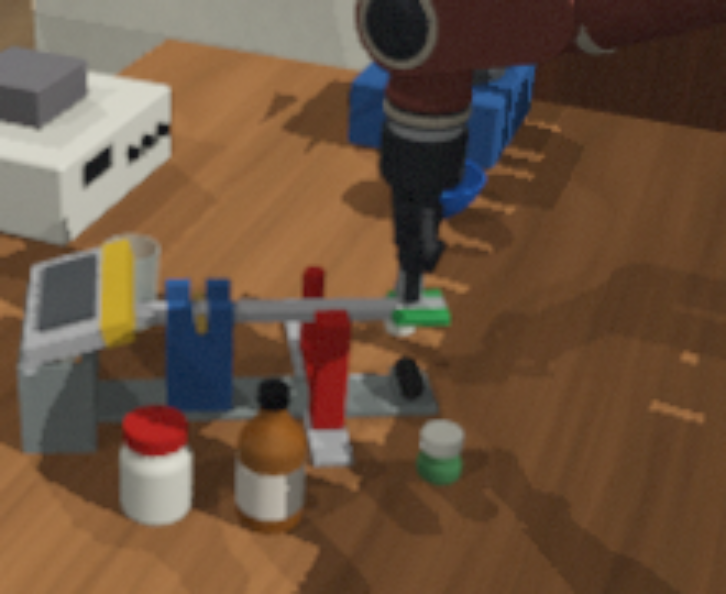

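Lever is level (pin in its slot at (200,315)), the lid is half up and the chock is clear. Nearly all of the rest now.

move_arm([
  [[0.03,0,0,0],[0.03,0,0,0],[0.03,0,0,0],[0.03,0,0,0],[0.03,0,0,0],[0.02,0,0,0],[0.02,0,0,0],[0,0,0,0]],
])

```text
t: 9.93
tool_pos: [0.4792, -0.0698, 0.0408]
tool_rot: [0.848, 1.397, -0.845]
contact_force: [0.7, -0.2, 3.0]
opening: 0.0002
```

```bash
python3 chk.py; python3 go.py
```

```text
green z 77 [0.043 0.053 0.059] finger low z 760 [0.03  0.031 0.031 0.031 0.031 0.031 0.031 0.032]
lip yellow hi z [0.131 0.146 0.152]
t 9.98 tcp [ 0.4788 -0.0698  0.0408] well [-190.    -1.1   40.8] force [ 0.35 -0.84  2.94] open 0.0002
tool axes in well (cols x y z)
 [[ 0.002  1.    -0.001]
 [-0.001 -0.001 -1.   ]
 [-1.     0.002  0.001]]
```

move_arm([
  [[0.012,0,0,0],[0.012,0,0,0],[0.01,0,0,0],[0,0,0,0],[0,0,0,0]],
])

```text
t: 10.4
tool_pos: [0.4793, -0.0699, 0.034]
tool_rot: [0.848, 1.398, -0.845]
contact_force: [-2.6, 2.3, 13.2]
opening: 0.0001
```

```bash
python3 chk.py; python3 go.py
```

```text
green z 84 [0.035 0.045 0.055] finger low z 741 [0.03  0.031 0.032 0.032 0.032 0.032 0.033 0.034]
lip yellow hi z [0.132 0.147 0.153]
t 10.45 tcp [ 0.4793 -0.0699  0.0341] well [-189.6   -1.5   34.1] force [-2.13  2.37 12.55] open -0.0001
tool axes in well (cols x y z)
 [[ 0.002  1.    -0.001]
 [-0.001 -0.001 -1.   ]
 [-1.     0.002  0.001]]
```

Force rose to 13 N within about 2 mm: the paddle is on the stop. Next I check the lid angle and take a picture.

```bash
python3 - <<'E'
from h import *
th=np.radians(27.7); ex=np.array([np.cos(th),np.sin(th)]); ey=np.array([-ex[1],ex[0]])
for c in("top","side"):
    im=ctrl.get_image(c); P,d=world(im,np.argwhere(np.ones(im["depth"].shape,bool)))
    r=P[:,:2]-[.6465,.0195]; x=r@ex; y=r@ey
    i=(d>0)&(x>.07)&(x<.165)&(abs(y)<.055)&(P[:,2]>.1)
    for _ in range(4):
        A=np.c_[x[i],y[i],np.ones(i.sum())]; s=np.linalg.lstsq(A,P[i,2],rcond=None)[0]
        i=i&(abs(np.c_[x,y,np.ones(len(x))]@s-P[:,2])<.006)
    print(c,i.sum(),"lid angle",np.arctan(-s[0]))
cv2.imwrite("pics/c7.png",cv2.resize(im["pixels"][130:310,210:430,::-1],None,fx=3.3,fy=3.3))
E
python3 go.py|head -1; python3 b.py|grep red_hi
python3 - <<'E'
from h import *
for cam in("top","side"):
    im=ctrl.get_image(cam)
    for n in "amber_bottle white_jar beaker dropper weighing_bottle".split():
        for t in ctrl.trace(cam,n)[:1]:
            P,d=world(im,np.argwhere(t["region"])); print(cam,n,round(t["score"],2),np.round(np.median(P[d>0],0),3))
E
```

```text
top 803 lid angle 0.40885460165187965
side 469 lid angle 0.4494504162341233
t 10.55 tcp [ 0.4794 -0.0699  0.0341] well [-189.5   -1.5   34.1] force [-3.3   2.46 13.29] open 0.0001
top red_hi 107 mean [0.522  0.0108 0.122 ] mid [0.5215 0.0105 0.1216] lo [ 0.505 -0.007  0.113] hi [0.54  0.028 0.128] px [228. 298.]
side red_hi 83 mean [0.5239 0.0151 0.1192] mid [0.5238 0.0123 0.1181] lo [ 0.507 -0.008  0.112] hi [0.543 0.029 0.123] px [228. 310.]
top amber_bottle 0.89 [0.52  0.142 0.093]
top white_jar 0.91 [0.611 0.169 0.084]
top beaker 0.89 [ 0.783 -0.094  0.039]
top dropper 0.35 [ 0.785 -0.091  0.04 ]
top weighing_bottle 0.45 [0.408 0.028 0.045]
side amber_bottle 0.78 [0.521 0.162 0.065]
side white_jar 0.62 [0.609 0.192 0.057]
side beaker 0.73 [ 0.761 -0.083  0.069]
side dropper 0.2 [ 0.587 -0.009  0.083]
side weighing_bottle 0.58 [0.702 0.054 0.058]
```

View pics/c7.png

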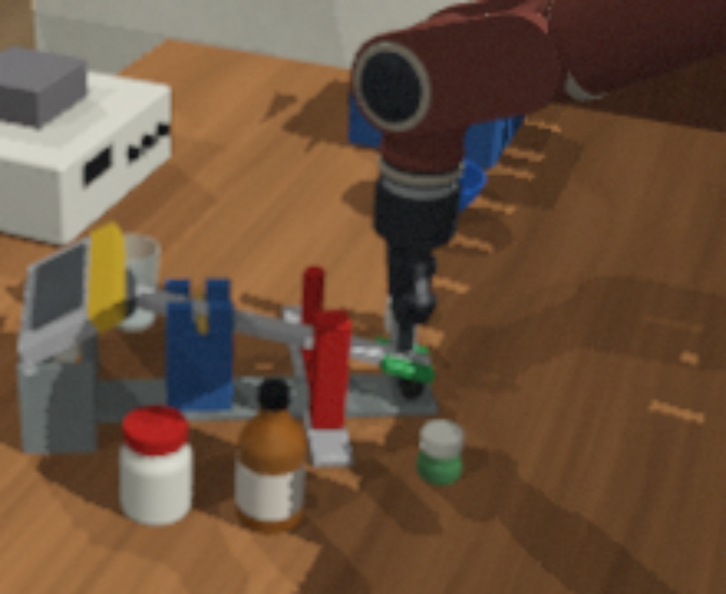

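```bash
cat > ang.py <<'E'
from h import *
th=np.radians(27.7); ex=np.array([np.cos(th),np.sin(th)]); ey=np.array([-ex[1],ex[0]]); rng=np.random.default_rng(0)
for c in("top","side"):
    im=ctrl.get_image(c); P,d=world(im,np.argwhere(np.ones(im["depth"].shape,bool)))
    H,S,V=cv2.cvtColor(im["pixels"],cv2.COLOR_RGB2HSV).reshape(-1,3).T.astype(int)
    r=P[:,:2]-[.6465,.0195]; x=r@ex; y=r@ey; z=P[:,2]
    i=np.flatnonzero((d>0)&(x>.06)&(x<.175)&(abs(y)<.085)&(z>.095)); best=(0,)
    X=np.c_[x,y,z][i]
    for _ in range(2000):
        a,b,e=X[rng.choice(len(X),3,False)]; n=np.cross(b-a,e-a); n/=np.linalg.norm(n)+1e-12
        if abs(n[1])>.1 or abs(n[2])<.6: continue
        k=abs((X-a)@n)<.002
        if k.sum()>best[0]: best=(k.sum(),k)
    Q=X[best[1]]; n=np.linalg.svd(Q-Q.mean(0))[2][2]; n*=np.sign(n[2])
    print(c,"lid",best[0],len(X),"angle",round(np.arctan2(n[0],n[2]),3),-round(np.arctan2(n[0],n[2]),3),"x",Q[:,0].min().round(3),Q[:,0].max().round(3),"z",Q[:,2].min().round(3),Q[:,2].max().round(3))
    j=(d>0)&(abs(y)<.010)&(S<60)&(z>.03)&(((x>-.15)&(x<-.01)&(z>.05))) &(z<.15)
    for _ in range(4):
        s=np.polyfit(x[j],z[j],1); j&=abs(np.polyval(s,x)-z)<.004
    print("lever",j.sum(),"slope angle",np.arctan(s[0]).round(3),"z at pin",s[1].round(4))
E
python3 ang.py
```

```text
top lid 629 1530 angle 0.437 -0.437 x 0.074 0.157 z 0.117 0.158
lever 196 slope angle 0.289 z at pin 0.1071
side lid 405 959 angle 0.44 -0.44 x 0.078 0.15 z 0.119 0.155
lever 99 slope angle 0.294 z at pin 0.1048
```

move_arm([
  [[0.006,0,0,0],[0,0,0,0],[0.004,0,0,0],[0,0,0,0],[0,0,0,0]],
])

```text
t: 11.82
tool_pos: [0.4795, -0.07, 0.0338]
tool_rot: [0.847, 1.399, -0.846]
contact_force: [-11.0, 3.8, 27.6]
opening: -0.0001
```

```bash
python3 ang.py; python3 go.py|head -1
```

```text
top lid 606 1523 angle 0.431 -0.431 x 0.075 0.153 z 0.12 0.159
lever 195 slope angle 0.281 z at pin 0.1067
side lid 400 962 angle 0.458 -0.458 x 0.078 0.15 z 0.118 0.156
lever 89 slope angle 0.288 z at pin 0.1044
t 11.92 tcp [ 0.4795 -0.07    0.0338] well [-189.5   -1.6   33.8] force [-10.13   4.03  27.91] open -0.0002
```

It doesn't move any further at 28 N, so this is the hard stop. I'm easing the force off and checking the lid angle once more by colour.

move_arm([
  [[-0.005,0,0,0],[-0.003,0,0,0],[0,0,0,0],[0,0,0,0],[0,0,0,0]],
])

```text
t: 12.33
tool_pos: [0.4794, -0.0699, 0.034]
tool_rot: [0.848, 1.398, -0.845]
contact_force: [-3.9, 2.6, 16.0]
opening: 0.0
```

```bash
python3 go.py|head -1
python3 - <<'E'
from h import *
th=np.radians(27.7); ex=np.array([np.cos(th),np.sin(th)]); ey=np.array([-ex[1],ex[0]])
for c in("top","side"):
    im=ctrl.get_image(c); P,d=world(im,np.argwhere(np.ones(im["depth"].shape,bool)))
    H,S,V=cv2.cvtColor(im["pixels"],cv2.COLOR_RGB2HSV).reshape(-1,3).T.astype(int)
    r=P[:,:2]-[.6465,.0195]; x=r@ex; y=r@ey; z=P[:,2]
    b=(d>0)&(x>.04)&(x<.175)&(abs(y)<.07)&(z>.08); yel=(H>20)&(H<35)&(S>110)
    print(c)
    for lo in np.arange(.05,.17,.008):
        k=b&(x>=lo)&(x<lo+.008)
        if k.sum()>5: print(" x",round(lo+.004,3),"n",k.sum(),"yellow",round(yel[k].mean(),2),"V",int(np.median(V[k])),"z10/50/90",np.round(np.percentile(z[k],[10,50,90]),4))
E
```

```text
t 12.33 tcp [ 0.4794 -0.0699  0.034 ] well [-189.5   -1.5   34. ] force [-3.93  2.58 15.98] open 0.0
top
 x 0.054 n 23 yellow 0.0 V 174 z10/50/90 [0.1192 0.1221 0.1257]
 x 0.062 n 70 yellow 0.0 V 90 z10/50/90 [0.1237 0.1293 0.1339]
 x 0.07 n 158 yellow 0.6 V 223 z10/50/90 [0.133  0.142  0.1494]
 x 0.078 n 153 yellow 0.44 V 220 z10/50/90 [0.1486 0.1538 0.158 ]
 x 0.086 n 110 yellow 0.01 V 211 z10/50/90 [0.1492 0.1523 0.1556]
 x 0.094 n 114 yellow 0.01 V 210 z10/50/90 [0.1445 0.1478 0.1508]
 x 0.102 n 115 yellow 0.0 V 161 z10/50/90 [0.1397 0.1426 0.1466]
 x 0.11 n 118 yellow 0.0 V 84 z10/50/90 [0.1385 0.1427 0.1467]
 x 0.118 n 110 yellow 0.0 V 84 z10/50/90 [0.1332 0.1383 0.1418]
 x 0.126 n 108 yellow 0.0 V 84 z10/50/90 [0.1295 0.1346 0.1385]
 x 0.134 n 108 yellow 0.0 V 85 z10/50/90 [0.1255 0.1302 0.1336]
 x 0.142 n 102 yellow 0.0 V 87 z10/50/90 [0.1207 0.1258 0.1293]
 x 0.15 n 85 yellow 0.0 V 115 z10/50/90 [0.1146 0.1211 0.125 ]
 x 0.158 n 85 yellow 0.0 V 139 z10/50/90 [0.1089 0.1115 0.1145]
side
 x 0.054 n 15 yellow 0.0 V 104 z10/50/90 [0.1121 0.1188 0.1202]
 x 0.062 n 31 yellow 0.0 V 79 z10/50/90 [0.1182 0.1239 0.1287]
 x 0.07 n 53 yellow 0.74 V 162 z10/50/90 [0.122  0.1344 0.1425]
 x 0.078 n 69 yellow 1.0 V 181 z10/50/90 [0.1455 0.1507 0.1539]
 x 0.086 n 58 yellow 1.0 V 176 z10/50/90 [0.1485 0.1509 0.1526]
 x 0.094 n 72 yellow 0.85 V 176 z10/50/90 [0.0906 0.1463 0.1484]
 x 0.102 n 89 yellow 0.18 V 133 z10/50/90 [0.0901 0.1403 0.1438]
 x 0.11 n 69 yellow 0.0 V 71 z10/50/90 [0.1213 0.14   0.1424]
 x 0.118 n 70 yellow 0.0 V 71 z10/50/90 [0.1297 0.1355 0.1382]
 x 0.126 n 66 yellow 0.0 V 71 z10/50/90 [0.1246 0.1314 0.1341]
 x 0.134 n 65 yellow 0.0 V 71 z10/50/90 [0.1089 0.1271 0.1299]
 x 0.142 n 66 yellow 0.0 V 72 z10/50/90 [0.1163 0.1226 0.1252]
 x 0.15 n 57 yellow 0.0 V 95 z10/50/90 [0.1104 0.1146 0.1205]
 x 0.158 n 49 yellow 0.0 V 123 z10/50/90 [0.0931 0.1095 0.1113]
```

With the frame and the raised dark plate separated, the lid angle is about 0.49 to 0.52 rad. The earlier 0.44 came from mixing the two surfaces in one fit. All conditions are met, so I'm handing in.

```bash
python3 -c "
from station import ctrl
print(ctrl.finish_job()); o=ctrl.get_obs(); print(o['t'],o['tool_pos'],o['contact_force'])"
```

```text
the job is handed in; nothing more can be done
None
the job is handed in; nothing more can be done
```

I pushed the red slide to its end stop, pressed the green paddle down onto the rubber stop, and handed the job in while still holding it down. No verdict was reported.

**Last checks**
- **Slide:** it is at about 50 mm; the push force jumped to 13 N with no further travel.
- **Lever:** it slopes about 0.28–0.29 rad down with the pin seated. It took about 3–5 N to press. It did not move further when I briefly pressed up to 28 N, and I handed in holding it with about 16 N.
- **Lid:** it stands open at about 0.49–0.52 rad.
- **Bystanders:** the amber bottle and white jar are where they started in both views. The beaker is unchanged from the top; from the side it read up to about 8 mm off. The weighing bottle is unchanged from the top.

**Checks that disagreed or failed**
- My first lid angle fits gave 0.41–0.46 rad. They mixed the lid frame with its raised dark plate; fitting the two separately gave the figure above.
- The pictures showed the fingertips about 30 mm higher than the reported tool height implied. I pressed by force and camera instead of trusting that height.
- In the final check the networks lost the dropper in both views and the weighing bottle in the side view. The weighing bottle still stands in the last side picture, but I did not confirm the dropper.
- I did not re-measure the wash bowl or the blue tub; the arm stayed away from both.

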